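Seat the ring box on the scale pan and tare

ROBOT

A 6-joint arm with a two-finger parallel gripper is mounted at the origin on the work surface; the furniture and walls round the work are solid. World frame = base frame: x ahead of the robot, y to its left, z up, the work surface at z = 0. Lengths are in m, angles in rad, forces in N, time in s.
With the tool pointing down it reaches from about 0.35 to 0.975 m from the base axis. Payload 4.9 kg.
Tool frame: the origin (TCP) lies midway between the tips of the shut fingers; the grasp point (between the pads) lies 19 mm behind it; z points along the fingers, y is the line along which they close (so a half turn about z gives the same grasp; the last joint's range is limited). The gripper opens to 85 mm and grips with 20 to 120 N. Pads are 22 mm wide; open, the fingers measure 114 mm over their backs; the gripper's body (76 mm by 85 mm) begins 54 mm behind the grasp point. The pads swing forward as they close: fully open they stand 13 mm farther back than shut.
Start: joints at [1.021, 0.053, 1.613, -0, 1.476, -0.119], TCP at [0.261, 0.568, 0.231] pointing down, gripper open.
Joint ranges: [-3.01, 3.01], [-1.01, 2.22], [0.06, 2.58], [-1.02, 4.17], [0.09, 2.62], [-3.14, 3.14]. Speed limits (rad/s): [2.57, 2.57, 3.14, 3.14, 3.14, 3.14].

INTERFACE

Orientations are given as a rotation vector (axis times angle).
In Python, from station import ctrl, optics, job gives the robot as it stands.
- The arm moves only by the shell command python3 -m jog 'ROWS' [OPENING] [FORCE]. ROWS is JSON, a list of rows, each a list of 2 entries, a list of its own where there are three numbers: the shift along the tool's x, y, z in m, then the turn, a rotation vector about the tool's x, y, z in rad. A call has 1 to 5 rows; each row is the pose to reach, as a shift and turn from the pose commanded when the call began, along the tool's axes at that moment; what a row does not reach only later rows make up. A row lasts 1/10 s, in which the tool goes at most 50 mm and 8.59 degrees, less where a joint would pass 70% of its speed; a pose out of reach is approached as far as the arm can. A call with a gripper value outside its range is refused whole. OPENING is the opening, from 0 (shut) to 1 (fully open), set as the call begins (- or left out, the last holds). The fingers move at their own pace and stop on an object; FORCE is the grip in N (left out, the last holds). Time passes only in rows, so rows that repeat a pose let the fingers close. It gives the time, the measured TCP pose, the force, the opening and the grip force at its end, in the units of the state.
- ctrl.get_obs(): the state, without advancing time (a new reading comes with each control period).
- optics.get_image(name): name is "scene" or "top"; returns a dict with "image" (384x512x3 uint8, blue, green, red), "fx", "fy", "cx", "cy" (pixels), "rvec" (rotation vector, rad) and "tvec" (3), from world to camera coordinates, as OpenCV has them. Camera axes: x right, y down, z forward; pixel columns grow to the right and rows downward; lengths in m; the calibration is good to about 2 mm. A picture is of the moment at which its call begins. There is no depth.
- job.finish_job(): hands the job in; it is judged then, once.
The state is a dict: "t": time; "q": joint angles; "dq": joint speeds; "effort": joint torques, N m; "tool_pos": TCP position; "tool_rot": TCP orientation; "contact_force": force on the tool from outside, world axes, zero at the start; "wrist_torque": the same for the moment, N m; "opening": finger opening in m; "grip_force": force on a finger pad.
Only numpy, scipy, OpenCV 4.12 (cv2) and the standard library are available. Lean on these libraries where they do the work, as an engineer would, in place of code of your own. Each camera call takes 0.05 s, during which the arm holds its last target. There are 200 camera calls.

TASK

Set the closed dark-red ring box down on the small steel pan of the scale with its long side along the pan's, then slide it gently along the pan, first back until it meets the raised far edge and then to the right until it bears against the raised right edge, so that it sits flush in that corner with no edge hanging over. Keep it pressed lightly against the right edge for a moment, let go, and then press the blue tare key fully down and release it. The pan is a delicate load cell: never push or drop the box hard on it, and leave everything else where it stands.

Things in the scene. Friction and masses are not known exactly. Their poses are not given: they have to be found in the camera images.
- box: closed dark-red velvet ring box, 57 mm (its x) by 52 mm (its y) by 42 mm high, about 0.15 kg; its lid does not open here. The velvet walls stand 29 mm in front (-x, the side of the small brass latch) and 28 mm behind (+x), 26 mm to either side of the origin. Origin: centre of the underside; z up. Grip it across y by its upper half.
- scale: fixed counter scale, white housing 90 mm (x) by 165 mm (y), x -45..45 mm, y -50..115 mm, top 24 mm above the worktop. Origin: on the worktop under the nominal middle of the pan; x points to the far side, y to the left (display and blue key), z up. A bright steel pan is clipped on it, always square with it, but its place is NOT measured: see the two points.
- pan_seat (a point): nominal middle of the pan's top, 34 mm above the worktop, axes as the scale's. The true middle lies anywhere within 9 mm of it along x and within 9 mm along y. The pan is a steel plate 64 mm (x) by 58 mm (y) on a load cell that sinks 0.5 mm per newton, at most 4 mm, and is rigid sideways: the box may not press on the plate or on a stop with more than 20 N.
- stop_corner (a point): nominal inner corner of the two 7 mm high stops on the pan, off by as much as the pan is: the far stop's inner face looks to -x, 28.3 mm beyond the pan's true middle; the right stop's inner face looks to +y, 26 mm right of it. The box (latch side near) is exactly centred, its origin over the pan's middle, when it touches both; about 3 mm of plate then shows at near and left.
- tare (a joint): travel of the blue tare key, m: 0 up, 0.006 fully down; it springs back; it takes 1.2 N to start and 4 N to press fully; it counts as pressed from 0.0045.
- tare_top (a point): centre of the top of the blue round tare key, 22 mm across, 46 mm above the worktop, in a round grey collar 38 mm across and 12 mm high; it is pressed straight down. It lies at x = 16 mm, y = 90 mm in the scale's frame.
- dish: loose steel dish, 86 mm across, 16 mm high; bystander, leave alone. Origin: centre of the underside.
- brass_weight: loose brass weight, 30 mm across, 34 mm high; bystander, leave alone. Origin: centre of the underside.
- red_bottle: loose dropper bottle with a red cap, 31 mm across, 84 mm high; bystander, leave alone. Origin: centre of the underside.
- green_bottle: loose dropper bottle with a green cap, 31 mm across, 84 mm high; bystander, leave alone. Origin: centre of the underside.
There are look-alikes about, which are no part of the job. There is more than one size of the box; the one meant has the size given above.

How it is judged:
By the outcome, as a careful person would: the job done as asked, in the order asked, and still so for the second after the job is handed in, with the robot touching nothing.
It also fails if it takes over 61 s, if anything falls off the work surface, if the arm or the gripper's body presses on something with over 40 N, if the wrist force passes 120 N, or if a joint passes its speed limit or range.

## Working session

There is one attempt and no reset: what is moved stays moved. The work goes in short steps, Python scripts to look and compute and a shell command to move; the robot and the scene stay as the last step left them, time stands still between calls to the robot, and variables do not carry over. Pictures are saved under pics/ and viewed, at most 10 in all, crops included, and the job is handed in when it is done.

```bash
mkdir -p pics; cat > h.py <<'E'
import numpy as np, cv2
from station import ctrl, optics, job
def shot(n,f=None):
    d=optics.get_image(n)
    if f: cv2.imwrite('pics/'+f,d['image'])
    return d
def proj(d,P):
    K=np.array([[d['fx'],0,d['cx']],[0,d['fy'],d['cy']],[0,0,1]])
    return cv2.projectPoints(np.float64(P).reshape(-1,3),np.float64(d['rvec']),np.float64(d['tvec']),K,None)[0].reshape(-1,2)
def back(d,uv,z):
    R=cv2.Rodrigues(np.float64(d['rvec']))[0];c=-R.T@np.float64(d['tvec']).ravel()
    out=[]
    for u,v in np.reshape(uv,(-1,2)):
        r=R.T@np.array([(u-d['cx'])/d['fx'],(v-d['cy'])/d['fy'],1]);out.append(c+r*(z-c[2])/r[2])
    return np.array(out)
E
python3 - <<'E'
from h import *
import pickle
for n in('scene','top'):
    d=shot(n); pickle.dump(d,open(n+'0.pkl','wb'))
    cv2.imwrite(f'pics/{n}0.png',cv2.resize(d['image'],(800,600),interpolation=cv2.INTER_CUBIC))
    R=cv2.Rodrigues(np.float64(d['rvec']))[0];print(n,(-R.T@np.float64(d['tvec']).ravel()).round(3),d['fx'],R.round(2).tolist())
o=ctrl.get_obs();print(o['t'],o['tool_rot'],o['opening'],o['contact_force'])
E
```

```text
scene [0.626 0.807 0.953] 422.27613869428757 [[-0.91, 0.42, 0.0], [0.36, 0.8, -0.48], [-0.2, -0.44, -0.88]]
top [0.223 0.357 0.961] 476.4835031219976 [[0.14, -0.99, 0.0], [-0.97, -0.14, -0.22], [0.22, 0.03, -0.98]]
0.1 [-6.71288736e-01 -3.06841049e+00  2.74322668e-03] 0.0852687833307429 [-0.30348922  0.22984627  0.36239811]
```

View pics/scene0.png

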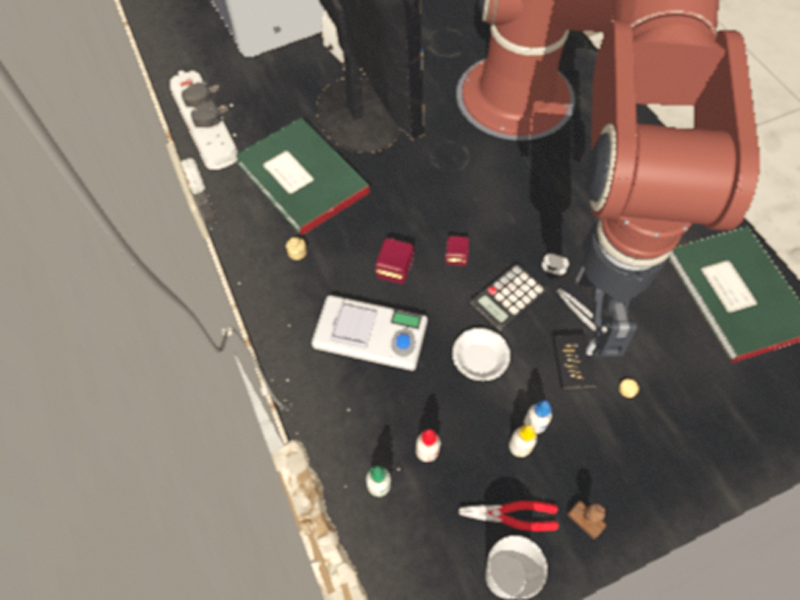

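View pics/top0.png

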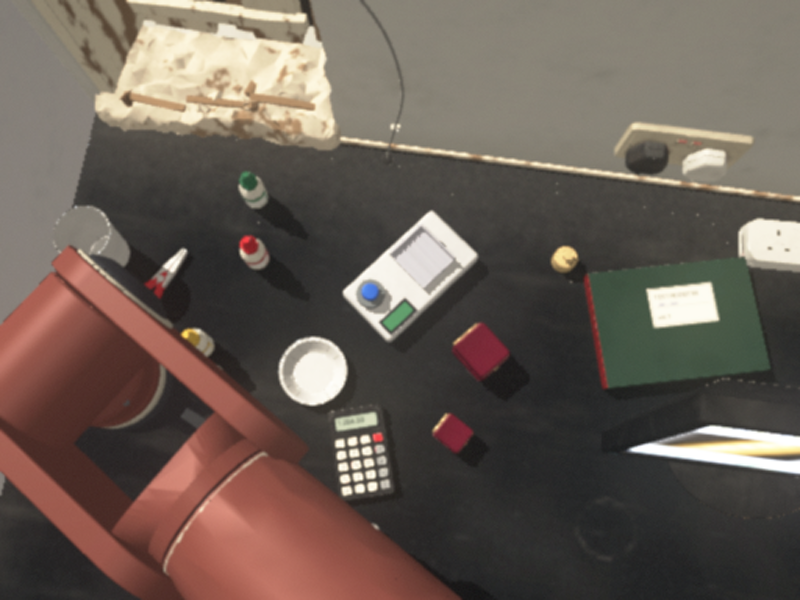

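Scene: big red box at about (395,260), scale about (370,330), small look-alike box at (457,250). Top: box (482,350), scale (410,275), key (370,292), look-alike (453,432).

```bash
python3 - <<'E'
import pickle,cv2,numpy as np
a=pickle.load(open('top0.pkl','rb'))['image'][125:250,210:340]
b=pickle.load(open('scene0.pkl','rb'))['image'][140:240,190:290]
a=cv2.resize(a,None,fx=4,fy=4,interpolation=cv2.INTER_CUBIC);b=cv2.resize(b,None,fx=5,fy=5,interpolation=cv2.INTER_CUBIC)
cv2.imwrite('pics/ca.png',a);cv2.imwrite('pics/cb.png',b)
E
```

```text
(no output)
```

View pics/ca.png

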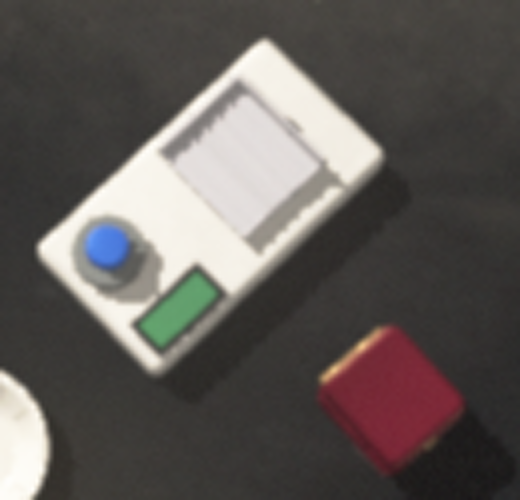

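View pics/cb.png

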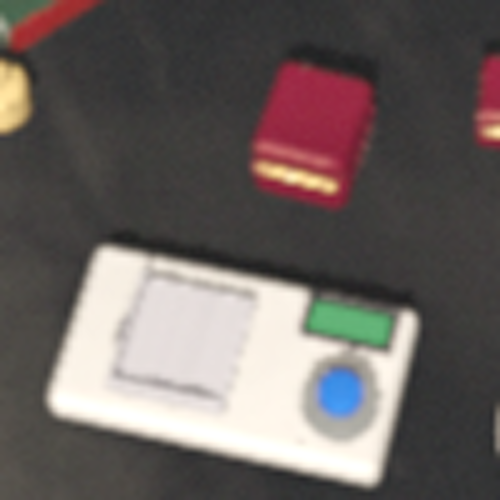

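Crops: scale housing corners (top crop) at (265,38),(385,155),(155,375),(38,248); the bright plate's corners are about (245,88),(325,165),(248,240),(168,155). The box has a hinge strip facing the scale and a small brass spot (latch) on its lower-right side. I'll fit both poses.

```bash
cat > fit.py <<'E'
from h import *
from scipy.optimize import minimize, least_squares
def rot(a): return np.array([[np.cos(a),-np.sin(a)],[np.sin(a),np.cos(a)]])
def pts(p,L): L=np.float64(L); return np.c_[L[:,:2]@rot(p[2]).T+p[:2],L[:,2]]
def block(x0,x1,y0,y1,z0,z1): return [[x,y,z] for x in(x0,x1) for y in(y0,y1) for z in(z0,z1)]
def iou(ds,masks,p,L,S=8):
    s=0
    for d,m in zip(ds,masks):
        h=cv2.convexHull(np.float32(proj(d,pts(p,L))))
        c=np.zeros((384*S//2,512*S//2),np.uint8)
        cv2.fillConvexPoly(c,np.int32(np.round((h+.5)*S/2*16)),255,shift=4)
        c=cv2.resize(c,(512,384),interpolation=cv2.INTER_AREA)/255.
        s+=np.abs(c-m).sum()/m.sum()
    return s
def fitblock(ds,masks,p0,L):
    best=None
    for k in range(3):
        r=minimize(lambda q:iou(ds,masks,p0+q*np.array([.01,.01,.1]),L),[.0,.0,.0],method='Nelder-Mead',options=dict(initial_simplex=[[0,0,0],[1,0,0],[0,1,0],[0,0,1]],maxiter=150))
        p0=p0+r.x*np.array([.01,.01,.1])
    return p0,r.fun
def redmask(d,win):
    im=cv2.cvtColor(d['image'],cv2.COLOR_BGR2HSV);x0,x1,y0,y1=win
    g=d['image'].astype(int);m=((g[...,2]-g[...,1]>28)).astype(np.uint8)
    o=np.zeros_like(m);o[y0:y1,x0:x1]=m[y0:y1,x0:x1];o=cv2.morphologyEx(o,cv2.MORPH_CLOSE,np.ones((5,5)))
    return o.astype(float)
E
cat > m1.py <<'E'
from fit import *
import pickle
T=pickle.load(open('top0.pkl','rb'));S=pickle.load(open('scene0.pkl','rb'))
ct=lambda P:np.array(P)/4.+[210,125]-.4
cs=lambda P:np.array(P)/5.+[190,140]-.4
# scale from housing corners: far-right, near-right, near-left, far-left
H=[[.045,-.05,.024],[-.045,-.05,.024],[-.045,.115,.024],[.045,.115,.024],[.016,.09,.046]]
ut=ct([[265,38],[385,155],[155,375],[38,248],[107,245]]);us=cs([[50,412],[100,245],[418,308],[380,485],[340,390]])
print('top back',back(T,ut[:4],.024).round(4)[:,:2].tolist(),back(S,us[:4],.024).round(4)[:,:2].tolist())
b=back(T,ut[:4],.024);c=b.mean(0)[:2];d=b[0]+b[3]-b[1]-b[2];a=np.arctan2(d[1],d[0])
p0=np.r_[c-rot(a)@[0,.0325],a]
f=lambda p:np.r_[(proj(T,pts(p,H))-ut).ravel(),(proj(S,pts(p,H))-us).ravel()]
r=least_squares(f,p0,loss='soft_l1');print('corner scale',r.x.round(4),np.degrees(r.x[2]),f(r.x).round(1).tolist())
ms=[]
for D,w in((T,(212,312,130,225)),(S,(195,282,184,240))):
    g=D['image'].astype(int);m=np.zeros((384,512),np.uint8);x0,x1,y0,y1=w
    m[y0:y1,x0:x1]=(g.max(2)>105)[y0:y1,x0:x1];m=cv2.morphologyEx(m,cv2.MORPH_CLOSE,np.ones((9,9)))
    n,l,st,_=cv2.connectedComponentsWithStats(m);m=(l==1+st[1:,4].argmax());ms.append(m.astype(float))
L=block(-.045,.045,-.05,.115,0.004,.024)
for ds,mm in(((T,S),ms),((T,),ms[:1])): print('sil scale',*fitblock(ds,mm,r.x.copy(),L))
mb=[redmask(T,(285,332,200,250)),redmask(S,(238,268,150,184))]
q=np.r_[back(T,ct([[390,395]]),.042)[0,:2],r.x[2]]
LB=block(-.029,.028,-.026,.026,0,.042)
print(mb[0].sum(),mb[1].sum(),q)
for ds,mm in(((T,S),mb),((T,),mb[:1]),((S,),mb[1:])): print('box',*fitblock(ds,mm,q,LB))
# pan: near-right.. visible plate corners: far-right,near-right,near-left,far-left
P=[[.0283,-.026,.034],[-.032,-.026,.034],[-.032,.029,.034],[.0283,.029,.034]]
up=ct([[245,88],[325,165],[250,240],[168,155]]);usp=cs([[118,385],[148,265],[255,293],[228,405]])
for nm,D,u in(('T',T,up),('S',S,usp)):
    w=(back(D,u,.034)[:,:2]-r.x[:2])@rot(r.x[2]);print(nm,'pan off',((w-np.array(P)[:,:2])*1e3).round(1).tolist())
E
python3 m1.py
```

```text
top back [[0.5612, 0.3511], [0.5073, 0.2824], [0.3783, 0.3828], [0.4344, 0.4504]] [[0.5661, 0.3607], [0.5099, 0.2845], [0.3795, 0.3835], [0.4372, 0.4615]]
corner scale [0.497  0.3481 0.9074] 51.99274876810197 [-0.6, -1.4, 0.3, -0.6, -0.3, -0.2, -2.0, -0.1, -0.7, -0.2, -0.4, -3.0, 0.1, -1.0, 0.3, -0.2, -0.1, -3.0, 0.6, -0.9]
sil scale [0.49811223 0.34792126 0.90098044] 0.061246254842759
sil scale [0.49767009 0.34760715 0.90529864] 0.0182655685406426
822.0 580.0 [0.38148633 0.26759994 0.90744465]
box [0.38408819 0.26670177 0.87603599] 0.14994429720877359
box [0.38303364 0.26688891 0.86467582] 0.09249558704260293
box [0.38453737 0.26724888 0.87409359] 0.04781609195402299
T pan off [[-0.5, 6.3], [2.7, 5.8], [1.3, 5.3], [1.2, 4.1]]
S pan off [[7.1, 9.4], [0.5, 5.6], [3.4, 6.2], [5.0, 8.6]]
```

```bash
cat > go.py <<'E'
import sys;from h import *
from scipy.spatial.transform import Rotation as Ro
# usage: go.py x y z ydeg   (tool down, tool y at ydeg in world)
x,y,z,a=map(float,sys.argv[1:5]);o=ctrl.get_obs()
R=Ro.from_rotvec(o['tool_rot']);a=np.radians(a)
Y=np.array([np.cos(a),np.sin(a),0]);Z=np.array([0,0,-1.]);X=np.cross(Y,Z)
G=Ro.from_matrix(np.c_[X,Y,Z])
print(o['t'],'shift',(R.inv().apply(np.array([x,y,z])-o['tool_pos'])).round(4).tolist(),'turn',(R.inv()*G).as_rotvec().round(4).tolist(),'pos',np.round(o['tool_pos'],4),'F',np.round(o['contact_force'],2),'yaw',np.degrees(np.arctan2(*R.as_matrix()[:2,1][::-1])).round(2),'op',o['opening'],o['grip_force'])
E
python3 go.py .3838 .2668 .15 139.9
```

```text
0.1 shift [-0.2374, -0.2216, 0.0806] turn [-0.0014, -0.0014, -1.3017] pos [0.2607 0.5674 0.2302] F [-0.3   0.23  0.36] yaw 65.32 op 0.0852687833307429 0.0
```

```bash
r='[[-0.2374,-0.2216,0.0806],[-0.0014,-0.0014,-1.3017]]'; python3 -m jog '[[[-0.2374,-0.2216,0.03],[-0.0014,-0.0014,-1.3017]],[[-0.2374,-0.2216,0.03],[-0.0014,-0.0014,-1.3017]],[[-0.2374,-0.2216,0.03],[-0.0014,-0.0014,-1.3017]],[[-0.2374,-0.2216,0.03],[-0.0014,-0.0014,-1.3017]],[[-0.2374,-0.2216,0.03],[-0.0014,-0.0014,-1.3017]]]' 1; python3 go.py .3838 .2668 .15 139.9
```

```text
t: 0.6
tool_pos: [0.3509, 0.3478, 0.2089]
tool_rot: [-0.447, 3.109, 0.0]
contact_force: [1.0, 0.2, -0.8]
opening: 0.0855
grip_force: 0.0
0.6 shift [-0.0087, -0.087, 0.0589] turn [-0.0001, 0.0004, -0.5856] pos [0.3509 0.3478 0.2089] F [ 0.96  0.2  -0.82] yaw 106.35 op 0.08550722137745581 0.0
```

```bash
python3 -m jog '[[[-0.0087,-0.087,0.058],[0,0,-0.5856]],[[-0.0087,-0.087,0.058],[0,0,-0.5856]],[[-0.0087,-0.087,0.058],[0,0,-0.5856]],[[-0.0087,-0.087,0.058],[0,0,-0.5856]],[[-0.0087,-0.087,0.058],[0,0,-0.5856]]]'; python3 -m jog '[[[0,0,0],[0,0,0]],[[0,0,0],[0,0,0]]]'; python3 - <<'E'
from h import *
import pickle
d=shot('scene');t=shot('top')
pickle.dump((t,d),open('s1.pkl','wb'))
a=cv2.resize(d['image'][120:240,190:310],None,fx=3.3,fy=3.3,interpolation=cv2.INTER_CUBIC);b=cv2.resize(t['image'][125:265,230:370],(a.shape[1],a.shape[0]),interpolation=cv2.INTER_CUBIC)
cv2.imwrite('pics/s1.png',np.hstack([a,b]))
E
python3 go.py .3838 .2668 .1 139.9
```

```text
t: 1.1
tool_pos: [0.3829, 0.2678, 0.1507]
tool_rot: [1.315, -2.853, -0.0]
contact_force: [0.1, 0.1, 0.5]
opening: 0.0855
grip_force: 0.0
t: 1.3
tool_pos: [0.3833, 0.2689, 0.1519]
tool_rot: [-1.314, 2.852, 0.001]
contact_force: [-0.4, 0.2, 0.5]
opening: 0.0854
grip_force: 0.0
1.4 shift [0.0014, -0.0018, 0.0519] turn [-0.0004, 0.0015, -0.0065] pos [0.3833 0.2689 0.1519] F [ 0.2  -0.12 -0.35] yaw 139.53 op 0.08531188498598646 0.0
```

View pics/s1.png

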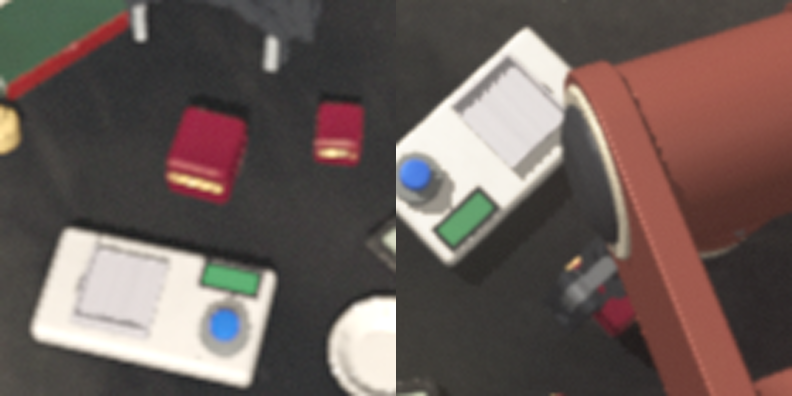

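Tips straddle the box at crop (140,22) and (272,52); box at (207,150) is still in place. Descending and gripping.

```bash
python3 -m jog '[[[0.0014,-0.0018,0.05],[0,0.0015,-0.0065]],[[0.0014,-0.0018,0.09],[0,0.0015,-0.0065]],[[0.0014,-0.0018,0.12],[0,0.0015,-0.0065]],[[0.0014,-0.0018,0.14],[0,0.0015,-0.0065]],[[0.0014,-0.0018,0.144],[0,0.0015,-0.0065]]]'; python3 -m jog '[[[0,0,0],[0,0,0]],[[0,0,0],[0,0,0]]]';python3 go.py .3838 .2668 .008 139.9
```

```text
t: 1.9
tool_pos: [0.3815, 0.2656, 0.0048]
tool_rot: [1.323, -2.843, 0.001]
contact_force: [-0.0, 0.1, 0.2]
opening: 0.0852
grip_force: 0.0
t: 2.1
tool_pos: [0.385, 0.2671, 0.0092]
tool_rot: [-1.325, 2.846, -0.001]
contact_force: [-0.0, -0.2, -0.3]
opening: 0.0859
grip_force: 0.0
2.1 shift [0.001, 0.0007, 0.0012] turn [-0.0013, 0.002, 0.0005] pos [0.385  0.2671 0.0092] F [-0.04 -0.22 -0.27] yaw 139.93 op 0.08590875876036032 0.0
```

```bash
python3 -m jog '[[[0,0,0],[0,0,0]],[[0,0,0],[0,0,0]],[[0,0,0],[0,0,0]],[[0,0,0],[0,0,0]],[[0,0,0],[0,0,0]]]' 0.5 20;python3 go.py .3838 .2668 .008 139.9
```

```text
t: 2.6
tool_pos: [0.3847, 0.2668, 0.0089]
tool_rot: [-1.325, 2.847, -0.001]
contact_force: [-1.3, -0.5, 6.2]
opening: 0.0513
grip_force: 20.9
2.6 shift [0.0006, 0.0007, 0.0009] turn [-0.0009, 0.0012, 0.0004] pos [0.3847 0.2668 0.0089] F [-1.28 -0.51  6.2 ] yaw 139.92 op 0.05125911107207454 20.94535857439041
```

```bash
python3 -m jog '[[[0,0,-0.02],[0,0,0]],[[0,0,-0.06],[0,0,0]],[[0,0,-0.1],[0,0,0]],[[0,0,-0.1],[0,0,0]]]';python3 go.py .4893 .3523 .11 141.74
```

```text
t: 3.0
tool_pos: [0.3876, 0.2683, 0.1138]
tool_rot: [-1.321, 2.838, -0.0]
contact_force: [0.4, -0.5, -0.7]
opening: 0.051
grip_force: 22.3
3.0 shift [-0.1297, -0.0238, 0.0053] turn [-0.0051, 0.0101, -0.0316] pos [0.3876 0.2683 0.1138] F [ 0.44 -0.49 -0.73] yaw 139.93 op 0.0510340047827803 22.28483408689499
```

```bash
python3 -m jog '[[[-0.04,-0.007,0.004],[0,0,-0.01]],[[-0.08,-0.015,0.004],[0,0,-0.02]],[[-0.11,-0.021,0.004],[0,0,-0.03]],[[-0.13,-0.0238,0.004],[0,0,-0.0316]],[[-0.13,-0.0238,0.004],[0,0,-0.0316]]]'; python3 -m jog '[[[0,0,0],[0,0,0]],[[0,0,0],[0,0,0]],[[0,0,0],[0,0,0]]]'; python3 go.py .4893 .3523 .07 141.74
```

```text
t: 3.5
tool_pos: [0.4867, 0.3514, 0.1022]
tool_rot: [1.371, -2.825, 0.0]
contact_force: [0.2, 0.2, -1.0]
opening: 0.0513
grip_force: 22.3
t: 3.8
tool_pos: [0.4848, 0.3499, 0.1031]
tool_rot: [1.37, -2.826, 0.001]
contact_force: [0.5, 0.6, -1.2]
opening: 0.0509
grip_force: 22.3
3.8 shift [-0.0047, -0.002, 0.0331] turn [0.0002, -0.0014, -0.0003] pos [0.4848 0.3499 0.1031] F [ 0.55  0.63 -1.19] yaw 141.72 op 0.050876753515005875 22.265579402446747
```

Descend to just above the stops, then look.

```bash
python3 -m jog '[[[-0.0047,-0.002,0.017],[0,0,0]],[[-0.0047,-0.002,0.033],[0,0,0]],[[-0.0047,-0.002,0.033],[0,0,0]],[[-0.0047,-0.002,0.033],[0,0,0]]]'; python3 - <<'E'
from h import *
import pickle
d=shot('scene');t=shot('top');pickle.dump((t,d),open('s2.pkl','wb'))
a=cv2.resize(d['image'][135:245,185:295],None,fx=3.6,fy=3.6,interpolation=cv2.INTER_CUBIC);b=cv2.resize(t['image'][115:240,210:335],(a.shape[1],a.shape[0]),interpolation=cv2.INTER_CUBIC)
cv2.imwrite('pics/s2.png',np.hstack([a,b]))
E
python3 go.py .4893 .3523 .05 141.74
```

```text
t: 4.2
tool_pos: [0.4894, 0.3525, 0.0697]
tool_rot: [1.37, -2.825, 0.001]
contact_force: [0.0, -0.8, -1.1]
opening: 0.0515
grip_force: 22.2
4.3 shift [0.0013, 0.0004, 0.0211] turn [-0.0005, 0.0002, -0.0] pos [0.4904 0.3531 0.0711] F [ 0.44 -1.14 -1.2 ] yaw 141.74 op 0.051359282369292665 22.243217825889587
```

View pics/s2.png

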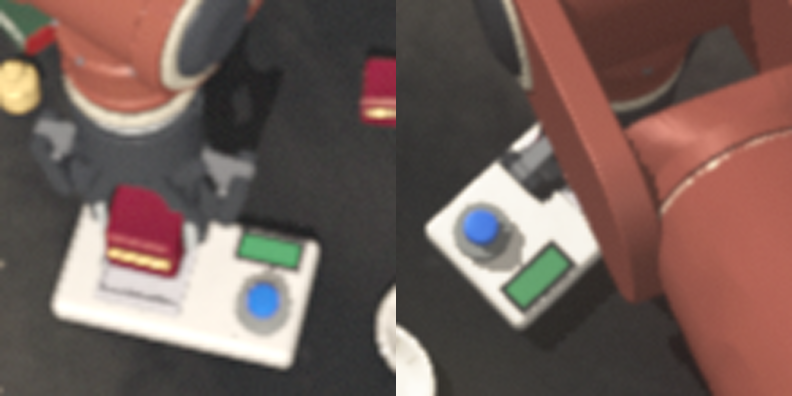

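Box held squarely over the pan, gold strip towards the far side. I'll check which side is the latch from the earlier images (no time spent).

```bash
python3 - <<'E'
import pickle,cv2,numpy as np
a=pickle.load(open('top0.pkl','rb'))['image'][202:248,286:332]
b=pickle.load(open('s2.pkl','rb'))[1]['image'][183:217,207:241]
cv2.imwrite('pics/z.png',np.hstack([cv2.resize(x,(400,400),interpolation=cv2.INTER_LANCZOS4) for x in(a,b)]))
E
```

```text
(no output)
```

View pics/z.png

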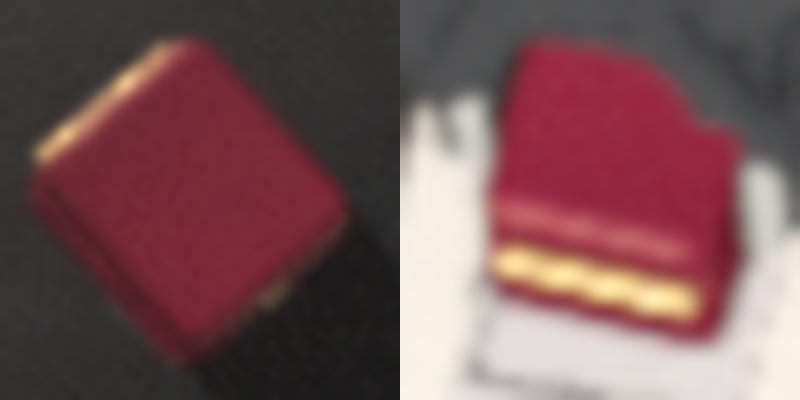

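The hinge strip is on the far side and the small latch at (272,297) in the left half is near: the orientation is right. Lowering.

```bash
python3 -m jog '[[[0.0006,0.0004,0.01],[0,0,0]],[[0.001,0.0004,0.018],[0,0,0]],[[0.001,0.0004,0.0225],[0,0,0]],[[0.001,0.0004,0.0225],[0,0,0]],[[0.001,0.0004,0.0225],[0,0,0]]]'; python3 go.py .4893 .3523 .043 141.74
```

```text
t: 4.8
tool_pos: [0.4892, 0.3525, 0.0478]
tool_rot: [1.37, -2.826, 0.001]
contact_force: [-0.2, 0.6, -1.2]
opening: 0.0512
grip_force: 22.2
4.8 shift [0.0001, -0.0002, 0.0048] turn [0.0, -0.0008, -0.0] pos [0.4892 0.3525 0.0478] F [-0.18  0.59 -1.21] yaw 141.74 op 0.05117883092532657 22.247672975063324
```

```bash
python3 -m jog '[[[0,0,0.001],[0,0,0]],[[0,0,0.002],[0,0,0]]]'; python3 -m jog '[[[0,0,0.001],[0,0,0]],[[0,0,0.001],[0,0,0]]]';  python3 go.py .4893 .3523 .043 141.74
```

```text
t: 5.0
tool_pos: [0.4896, 0.3527, 0.0465]
tool_rot: [-1.37, 2.826, -0.0]
contact_force: [-0.2, -0.6, -1.5]
opening: 0.0511
grip_force: 22.2
t: 5.2
tool_pos: [0.4893, 0.3525, 0.045]
tool_rot: [1.37, -2.826, 0.001]
contact_force: [0.5, 0.2, -1.1]
opening: 0.0515
grip_force: 22.2
5.2 shift [0.0001, -0.0001, 0.002] turn [-0.0001, -0.0006, -0.0001] pos [0.4893 0.3525 0.045 ] F [ 0.51  0.25 -1.1 ] yaw 141.74 op 0.05146099259780378 22.246955037117004
```

```bash
for i in 1; do python3 -m jog '[[[0,0,0.001],[0,0,0]],[[0,0,0.001],[0,0,0]]]'; python3 -m jog '[[[0,0,0.001],[0,0,0]],[[0,0,0.001],[0,0,0]]]';  python3 -m jog '[[[0,0,0.001],[0,0,0]],[[0,0,0.001],[0,0,0]]]'; done | grep -E 'tool_pos|force'
```

```text
tool_pos: [0.4893, 0.3525, 0.0439]
contact_force: [-0.1, -0.2, -1.8]
grip_force: 22.2
tool_pos: [0.4893, 0.3525, 0.043]
contact_force: [-0.3, 1.1, -1.8]
grip_force: 22.3
tool_pos: [0.4894, 0.3526, 0.0423]
contact_force: [-0.6, -1.3, 1.2]
grip_force: 22.4
```

In contact (about 2.5 N supported). Now sliding back in 1 mm steps (tool −x = far, tool −y = right).

```bash
cat > f.py <<'E'
from h import *
o=ctrl.get_obs();a=np.radians(51.74);R=np.array([[np.cos(a),np.sin(a)],[-np.sin(a),np.cos(a)]])
p=R@(np.array(o['tool_pos'][:2])-[.498,.348]);f=R@np.array(o['contact_force'][:2])
print('t',o['t'],'scale mm',(p*1e3).round(1),'z',round(o['tool_pos'][2]*1e3,1),'Fxy',f.round(1),'Fz',round(o['contact_force'][2],1),'Tq',np.round(o['wrist_torque'],2))
E
python3 f.py
for k in 1; do
python3 -m jog '[[[-0.001,0,0],[0,0,0]],[[-0.002,0,0],[0,0,0]],[[-0.002,0,0],[0,0,0]]]' >/dev/null; python3 f.py
python3 -m jog '[[[-0.001,0,0],[0,0,0]],[[-0.001,0,0],[0,0,0]]]'>/dev/null; python3 f.py
python3 -m jog '[[[-0.001,0,0],[0,0,0]],[[-0.001,0,0],[0,0,0]]]' >/dev/null; python3 f.py; done
```

```text
t 5.8 scale mm [-1.7  9.6] z 42.3 Fxy [-1.3 -0.3] Fz 1.2 Tq [-0.08  0.04  0.01]
t 6.1 scale mm [0.4 9.5] z 42.2 Fxy [0.3 0.6] Fz -0.0 Tq [-0.06  0.05  0.02]
t 6.3 scale mm [1.3 9.5] z 42.2 Fxy [-0.6  0.5] Fz 0.8 Tq [-0.05 -0.    0.  ]
t 6.5 scale mm [2.3 9.6] z 42.1 Fxy [-0.5  0.3] Fz 0.8 Tq [-0.08  0.06 -0.02]
```

```bash

python3 -m jog '[[[-0.001,0,0],[0,0,0]],[[-0.001,0,0],[0,0,0]]]' >/dev/null; python3 f.py
python3 -m jog '[[[-0.001,0,0],[0,0,0]],[[-0.001,0,0],[0,0,0]]]'>/dev/null; python3 f.py
```

```text
t 6.7 scale mm [3.3 9.6] z 42.1 Fxy [-0.7 -0.1] Fz 0.2 Tq [-0.12  0.05  0.02]
t 6.9 scale mm [4.3 9.6] z 42.1 Fxy [-0.8 -0.1] Fz 0.5 Tq [-0.08  0.04 -0.04]
```

```bash

python3 -m jog '[[[-0.0007,0,0],[0,0,0]],[[-0.0007,0,0],[0,0,0]]]' >/dev/null; python3 f.py
python3 -m jog '[[[-0.0007,0,0],[0,0,0]],[[-0.0007,0,0],[0,0,0]]]'>/dev/null; python3 f.py
```

```text
t 7.1 scale mm [4.9 9.6] z 42.0 Fxy [-1.3  0.8] Fz 1.3 Tq [-0.16  0.05  0.02]
t 7.3 scale mm [5.  9.6] z 41.8 Fxy [-3.8 -0.4] Fz 1.4 Tq [-0.42  0.21  0.06]
```

```bash

python3 -m jog '[[[-0.0007,0,0],[0,0,0]],[[-0.0007,0,0],[0,0,0]]]' >/dev/null; python3 f.py
```

```text
t 7.5 scale mm [5.  9.6] z 41.5 Fxy [-5.2 -0.5] Fz 2.1 Tq [-0.81  0.41  0.09]
```

Far stop met (5 N). Easing it slightly, then sliding right.

```bash

python3 -m jog '[[[0.0008,0,-0.0002],[0,0,0]],[[0.0008,0,-0.0002],[0,0,0]]]' >/dev/null; python3 f.py
python3 -m jog '[[[0,-0.001,0],[0,0,0]],[[0,-0.001,0],[0,0,0]]]'>/dev/null; python3 f.py
python3 -m jog '[[[0,-0.001,0],[0,0,0]],[[0,-0.001,0],[0,0,0]]]'>/dev/null; python3 f.py
```

```text
t 7.7 scale mm [5.  9.6] z 42.1 Fxy [-3.4 -0.4] Fz 1.1 Tq [-0.58  0.38  0.09]
t 7.9 scale mm [5.1 9.3] z 41.9 Fxy [-4.6  1.6] Fz 1.4 Tq [-0.3   0.76  0.1 ]
t 8.1 scale mm [5.  8.3] z 41.9 Fxy [-4.1  3.3] Fz 0.8 Tq [-0.27  0.77  0.19]
```

```bash

python3 -m jog '[[[0.0004,-0.0006,0],[0,0,0]],[[0.0004,-0.001,0],[0,0,0]]]' >/dev/null; python3 f.py
python3 -m jog '[[[0,-0.001,0],[0,0,0]],[[0,-0.001,0],[0,0,0]]]'>/dev/null; python3 f.py
```

```text
t 8.3 scale mm [5.  7.2] z 42.1 Fxy [-3.4  4.3] Fz 1.6 Tq [0.03 0.83 0.2 ]
t 8.5 scale mm [5.  7.1] z 42.0 Fxy [-3.4  5.9] Fz 1.1 Tq [0.29 1.08 0.19]
```

```bash

python3 -m jog '[[[0,-0.0007,0],[0,0,0]],[[0,-0.0007,0],[0,0,0]]]'>/dev/null; python3 f.py
```

```text
t 8.7 scale mm [5. 7.] z 41.8 Fxy [-3.   7.9] Fz 0.3 Tq [0.48 1.39 0.21]
```

Right stop met (tool y stalls at 7.0 mm). Easing to a light press and holding for a second.

```bash

python3 -m jog '[[[0,0.0008,0],[0,0,0]],[[0,0.0008,0],[0,0,0]],[[0,0.0008,0],[0,0,0]],[[0,0.0008,0],[0,0,0]],[[0,0.0008,0],[0,0,0]]]'>/dev/null; python3 f.py
python3 -m jog '[[[0,0,0],[0,0,0]],[[0,0,0],[0,0,0]],[[0,0,0],[0,0,0]],[[0,0,0],[0,0,0]],[[0,0,0],[0,0,0]]]'>/dev/null; python3 f.py; python3 go.py .4893 .3523 .043 141.74
python3 - <<'E'
from h import *
d=shot('scene')
cv2.imwrite('pics/s3.png',cv2.resize(d['image'][155:240,190:275],(595,595),interpolation=cv2.INTER_CUBIC))
E
```

```text
t 9.2 scale mm [5.  7.1] z 42.0 Fxy [-3.   6.2] Fz 0.7 Tq [0.23 1.13 0.17]
t 9.7 scale mm [5.  7.1] z 42.0 Fxy [-4.   5.1] Fz 0.9 Tq [0.21 1.19 0.21]
9.7 shift [0.007, 0.0024, -0.001] turn [0.0025, -0.0008, 0.0] pos [0.4955 0.3563 0.042 ] F [-6.49  0.08  0.92] yaw 141.74 op 0.05112122042585338 22.249124944210052
```

View pics/s3.png

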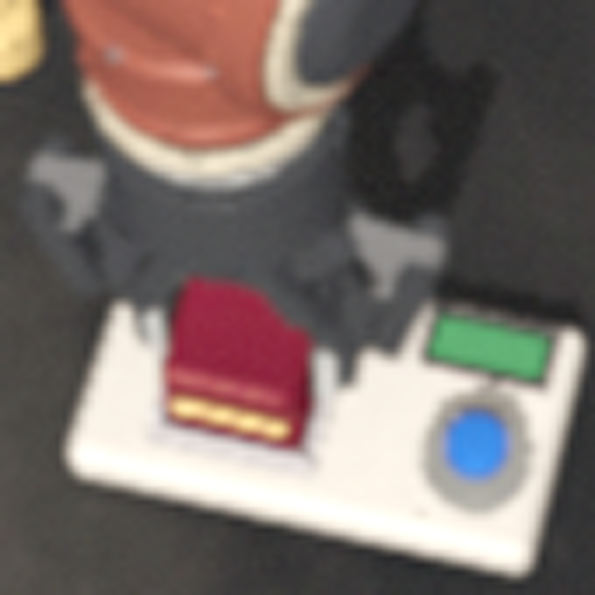

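Box sits in the far-right corner with plate rim showing (box ≈(240,365), pan edges ≈(155,440),(310,465)). Easing and releasing.

```bash

python3 -m jog '[[[0.0004,0.0006,0],[0,0,0]],[[0.0004,0.0006,0],[0,0,0]]]'>/dev/null; python3 f.py
python3 -m jog '[[[0,0,0],[0,0,0]],[[0,0,0],[0,0,0]],[[0,0,0],[0,0,0]],[[0,0,0],[0,0,0]]]' 0.75; python3 f.py
```

```text
t 9.95 scale mm [5.  7.1] z 42.2 Fxy [-1.7  5.8] Fz -0.3 Tq [0.27 0.85 0.12]
t: 10.35
tool_pos: [0.4966, 0.3556, 0.0426]
tool_rot: [-1.37, 2.826, -0.001]
contact_force: [-0.1, 0.2, -0.7]
opening: 0.0643
grip_force: 0.0
t 10.35 scale mm [5.1 5.8] z 42.6 Fxy [0.  0.2] Fz -0.7 Tq [ 0.01  0.04 -0.  ]
```

```bash

python3 -m jog '[[[0,0.001,0],[0,0,0]],[[0,0.001,-0.02],[0,0,0]],[[0,0.001,-0.06],[0,0,0]],[[0,0.001,-0.1],[0,0,0]],[[0,0.001,-0.1],[0,0,0]]]'>/dev/null; python3 f.py
python3 - <<'E'
from h import *
import pickle
for n in('top','scene'):
    d=pickle.load(open(n+'0.pkl','rb'));g=d['image'].astype(int);m=((g[...,0]-g[...,2]>60)&(g[...,0]>130)).astype(np.uint8)
    m[:140]=0;m[240:]=0;m[:,:190]=0;m[:,320:]=0
    k,l,s,c=cv2.connectedComponentsWithStats(m);i=1+s[1:,4].argmax();print(n,c[i],s[i,4],back(d,c[i],.045)[0].round(4))
E
python3 go.py .4372 .4163 .12 141.74
```

```text
t 10.85 scale mm [8.9 5.6] z 150.2 Fxy [0.6 0. ] Fz 1.9 Tq [-0.04 -0.01  0.02]
top [236.17204301 186.09677419] 93 [0.4354 0.4151 0.045 ]
scene [257.7826087  218.10144928] 69 [0.4381 0.4187 0.045 ]
10.85 shift [-0.0068, 0.0846, 0.0298] turn [-0.0054, 0.0118, -0.0001] pos [0.4991 0.3584 0.1502] F [0.36 0.46 1.92] yaw 141.73 op 0.0639168672178496 0.0
```

```bash

python3 -m jog '[[[-0.003,0.03,0],[0,0,0]],[[-0.004,0.06,0.01],[0,0,0]],[[-0.0068,0.0846,0.03],[0,0,0]],[[-0.0068,0.0846,0.03],[0,0,0]],[[-0.0068,0.0846,0.03],[0,0,0]]]' 0 >/dev/null
python3 -m jog '[[[0,0,0],[0,0,0]],[[0,0,0],[0,0,0]],[[0,0,0],[0,0,0]]]'>/dev/null
python3 - <<'E'
from h import *
d=shot('scene')
cv2.imwrite('pics/s4.png',cv2.resize(d['image'][155:240,190:290],(700,595),interpolation=cv2.INTER_CUBIC))
E
python3 go.py .4371 .4166 .06 141.74
```

```text
11.7 shift [-0.0042, -0.0008, 0.0529] turn [-0.0005, 0.0007, -0.0011] pos [0.4338 0.4137 0.1129] F [ 0.97  0.96 -0.11] yaw 141.68 op -0.0004778417505606353 0.0
```

View pics/s4.png

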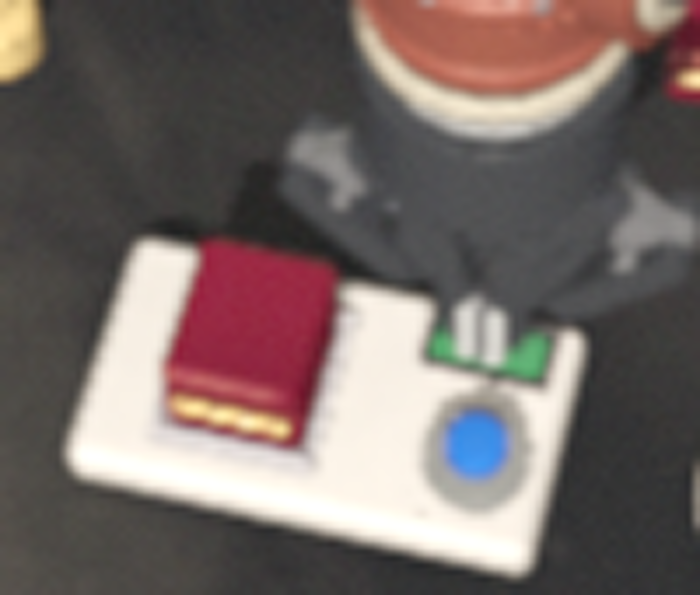

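Box stayed in the corner; shut fingers at (480,360), key at (478,445). Descending to the key.

```bash

python3 -m jog '[[[-0.0042,-0.0008,0.025],[0,0,0]],[[-0.0042,-0.0008,0.05],[0,0,0]],[[-0.0042,-0.0008,0.058],[0,0,0]],[[-0.0042,-0.0008,0.06],[0,0,0]],[[-0.0042,-0.0008,0.06],[0,0,0]]]' >/dev/null;python3 f.py
python3 -m jog '[[[0,0,0],[0,0,0]]]'>/dev/null;  python3 go.py .4371 .4166 .046 141.74
```

```text
t 12.2 scale mm [16.  90.9] z 52.9 Fxy [-0.   0.5] Fz 1.1 Tq [0.04 0.06 0.02]
12.3 shift [0.0006, -0.0005, 0.0078] turn [-0.0008, 0.0019, -0.0001] pos [0.437  0.4173 0.0538] F [ 1.03 -0.   -0.7 ] yaw 141.74 op -8.425165581997686e-05 0.0
```

```bash

python3 -m jog '[[[0,0,0.004],[0,0,0]],[[0,0,0.008],[0,0,0]],[[0,0,0.01],[0,0,0]]]' >/dev/null;python3 f.py
python3 -m jog '[[[0,0,0.001],[0,0,0]],[[0,0,0.002],[0,0,0]],[[0,0,0.002],[0,0,0]]]' >/dev/null;python3 f.py
```

```text
t 12.6 scale mm [16.3 91. ] z 42.6 Fxy [1.4 0.4] Fz 2.7 Tq [ 0.08 -0.01  0.02]
t 12.9 scale mm [16.2 91. ] z 40.7 Fxy [ 0.8 -0.2] Fz 4.0 Tq [ 0.15 -0.19 -0.02]
```

```bash

python3 -m jog '[[[0,0,0.001],[0,0,0]],[[0,0,0.002],[0,0,0]],[[0,0,0.002],[0,0,0]]]' >/dev/null;python3 f.py
```

```text
t 13.2 scale mm [16.3 90.9] z 39.9 Fxy [-1.5 -0. ] Fz 11.7 Tq [-0.17  0.29 -0.03]
```

Key bottomed (11.7 N at z 39.9 mm). Retreating and checking.

```bash

python3 -m jog '[[[0,0,-0.004],[0,0,0]],[[0,0,-0.012],[0,0,0]],[[0,0,-0.04],[0,0,0]],[[0,0,-0.08],[0,0,0]],[[0,0,-0.12],[0,0,0]]]' >/dev/null;python3 f.py
python3 -m jog '[[[0.05,0,0],[0,0,0]],[[0.09,0,0],[0,0,0]],[[0.12,0,0],[0,0,0]],[[0.12,0,0],[0,0,0]]]' >/dev/null;python3 f.py
python3 - <<'E'
from fit import *
d=shot('scene');t=shot('top')
a=cv2.resize(d['image'][155:240,190:275],(400,400),interpolation=cv2.INTER_CUBIC);b=cv2.resize(t['image'][115:240,210:335],(400,400),interpolation=cv2.INTER_CUBIC)
cv2.imwrite('pics/s5.png',np.hstack([a,b]))
m=redmask(d,(205,250,180,225));L=np.array(block(-.029,.028,-.026,.026,0.033,.075))
p,e=fitblock((d,),[m],np.array([.502,.354,.903]),L);print(p,np.degrees(p[2]),e,m.sum())
E
```

```text
t 13.7 scale mm [14.  91.6] z 157.7 Fxy [ 0.9 -0.6] Fz -0.3 Tq [ 0.02 -0.   -0.02]
t 14.1 scale mm [-108.2   91.9] z 156.5 Fxy [-0.1 -0.1] Fz 0.3 Tq [ 0.02  0.03 -0.03]
[0.49449575 0.35547163 1.0499018 ] 60.15494183716165 0.16335702066061325 596.0
```

View pics/s5.png

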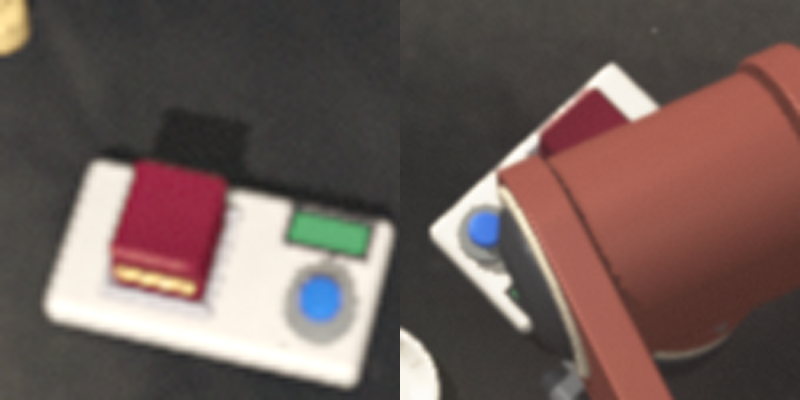

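The box sits square in the corner at (170,235) left half, key up at (320,300). The numeric fit used a poor mask; I'll redo it, without another picture.

```bash
python3 - <<'E'
from fit import *
d=shot('scene');g=d['image'].astype(int)
S=np.array([.498,.348]);L=np.array(block(-.029,.028,-.026,.026,0.034,.076))
for th in(40,60,80):
    m=np.zeros((384,512),np.uint8);m[180:222,208:243]=((g[...,2]-g[...,1]>th)|((g[...,2]-g[...,0]>th)))[180:222,208:243]
    m=cv2.morphologyEx(m,cv2.MORPH_CLOSE,np.ones((3,3)));n,l,s,_=cv2.connectedComponentsWithStats(m);i=1+s[1:,4].argmax();m=(l==i).astype(float)
    print(th,s[i].tolist())
    for y0 in(.85,.95):
        p,e=fitblock((d,),[m],np.r_[S+rot(.903)@[.004,.006],y0],L);print(' off mm',((p[:2]-S)@rot(.903)*1e3).round(1),np.degrees(p[2]).round(1),round(e,3))
E
```

```text
40 [213, 189, 25, 30, 570]
 off mm [3.9 7.2] 61.6 0.209
 off mm [4.1 7.5] 62.1 0.207
60 [214, 189, 24, 30, 532]
 off mm [2.6 7. ] 65.5 0.284
 off mm [3.7 8.2] 63.8 0.282
80 [214, 190, 24, 28, 492]
 off mm [4.1 7.7] 66.5 0.372
 off mm [2.8 7.3] 66.5 0.371
```

```bash
python3 - <<'E'
from fit import *
d=shot('scene');S=np.array([.498,.348])
L=np.array(block(-.029,.028,-.026,.026,0.034,.076))
for off,yaw in(([.004,.0062],.903),):
    uv=proj(d,pts(np.r_[S+rot(.903)@off,yaw],L));
    for a,b in zip(L,uv):print((a*1e3).tolist(),((b+.5-[190,155])*400/85).round(0))
P=np.array([[-.045,-.05,.024],[-.045,.115,.024],[.045,.115,.024],[.045,-.05,.024],[.016,.09,.046]])
print(((proj(d,pts(np.r_[S,.903],P))+.5-[190,155])*400/85).round(0).tolist())
g=d['image'].astype(int)
for v in(192,198,204,210,216):print(v,[(int(x)) for x in (g[v,208:243,2]-g[v,208:243,1])])
E
```

```text
[-29.0, -26.0, 34.0] [136. 191.]
[-29.0, -26.0, 76.0] [130. 151.]
[-29.0, 26.0, 34.0] [232. 211.]
[-29.0, 26.0, 76.0] [229. 172.]
[28.0, -26.0, 34.0] [105. 286.]
[28.0, -26.0, 76.0] [ 98. 248.]
[28.0, 26.0, 34.0] [203. 307.]
[28.0, 26.0, 76.0] [199. 271.]
[[93.0, 156.0], [394.0, 221.0], [355.0, 374.0], [43.0, 304.0], [321.0, 294.0]]
192 [7, 7, 8, 8, 8, 8, 8, 8, 8, 14, 47, 110, 115, 117, 115, 116, 117, 117, 117, 113, 112, 110, 104, 99, 93, 84, 68, 55, 42, 27, 6, 0, -1, -1, 1]
198 [8, 9, 8, 9, 8, 8, 8, 13, 45, 108, 116, 116, 114, 112, 112, 110, 112, 115, 112, 115, 113, 113, 114, 115, 115, 113, 111, 110, 98, 63, 25, 11, 8, 8, 8]
204 [8, 8, 8, 8, 8, 12, 44, 103, 111, 110, 109, 107, 108, 109, 107, 110, 110, 111, 107, 109, 109, 110, 109, 109, 107, 105, 96, 82, 54, 24, 10, 8, 7, 8, 9]
210 [8, 8, 8, 8, 12, 35, 81, 94, 92, 94, 96, 96, 93, 89, 92, 93, 97, 99, 98, 98, 100, 104, 109, 109, 100, 85, 66, 32, 14, 9, 9, 8, 9, 8, 8]
216 [8, 8, 9, 8, 7, 7, 9, 12, 15, 17, 23, 34, 49, 65, 73, 64, 47, 39, 44, 47, 42, 31, 29, 55, 96, 45, 12, 7, 8, 8, 8, 8, 8, 8, 7]
```

The box's left-edge slope (−0.33) and centre match a box square in the corner, in line with the contact forces felt at both stops. Handing in.

```bash
python3 -c "
from station import job
print(job.finish_job())"
```

```text
the job is handed in; nothing more can be done
None
```

I set the ring box on the pan and slid it back, then right, until it met both stops. I held it there with light pressure, let go, pressed the tare key fully down and released it, then handed the job in at about 14 s. The highest sideways force while sliding was about 8 N, and the final pictures show the box square in the corner, but it handed back no verdict.

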